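# Cull the short cast feet on the silversmith's sorting board

### The job

Two of the five cast feet on the sorting board came out too short. Find them and slide them along the board, without picking them up, until their stems stand under or beyond the gauge bar, where the sound ones are too tall to pass; touch the soft castings only lightly, tip nothing over, and leave the three sound feet and the tin, bottle and hammer where they are.

Things in the scene. Friction and masses are not known exactly. Their poses are not given: they have to be found in the camera images.
- board: Fixed plywood sorting board, 300 mm (x) by 380 mm (y), 18 mm thick. Origin: centre of its underside, on the bench (z = 0); its top is at 18 mm. The five feet stand in a rough row along its -x side (about 85 mm on the -x side of the origin, 64 mm apart along its y); the gauge bar and the reject strip behind it are on its +x side. Turned by up to 0.25 rad.
- gauge (a point): Point on the board's top, 60 mm to +x of the board's origin, under the middle of the fixed steel gauge bar; axes as the board's. The bar runs along y, 6 mm wide in x, 10 mm high, its underside 35.5 mm above the board's top: a short foot passes under, a sound one jams. Its posts (8 mm wide) stand at y = +-180 mm. A wooden back stop 12 mm high begins 64 mm to +x of this point.
- foot_a: One of five silver-grey cast feet, foot_a to foot_e, in random order along the row, standing loose. Base disc 36 mm across, 7 mm thick; waist; 22 mm bead at 20 mm height; flat-topped stem 13 mm across. Sound feet are 40 mm tall; two of the five only 31 mm (short stem), else alike. Which is not told by the pose: look, or feel the stem's top. Origin: centre of underside; z up.
- foot_b: Another of the five cast feet, as foot_a: sound (40 mm tall) or short (31 mm), not told. Same origin and axes. 60 to 120 g; soft metal: a press of more than about 40 N by the fingers marks it.
- foot_c: Another of the five cast feet, as foot_a: sound (40 mm tall) or short (31 mm), not told. Same origin and axes. 60 to 120 g; soft metal: a press of more than about 40 N by the fingers marks it.
- foot_d: Another of the five cast feet, as foot_a: sound (40 mm tall) or short (31 mm), not told. Same origin and axes. 60 to 120 g; soft metal: a press of more than about 40 N by the fingers marks it.
- foot_e: Another of the five cast feet, as foot_a: sound (40 mm tall) or short (31 mm), not told. Same origin and axes. 60 to 120 g; soft metal: a press of more than about 40 N by the fingers marks it.
- tin: Bystander: brass tin, 48 mm across, 30 mm tall, standing on the bench off the board's +x side. Origin: centre of its underside.
- bottle: Bystander: glass bottle, 54 mm across, 130 mm tall, on the bench off the board's +y side. Origin: centre of its underside.
- hammer: Bystander: hammer 220 mm long, lying on the bench off the board's -y side. Origin under its middle, handle to its -x.
There are look-alikes about, which are no part of the job. What is shaped like the foot_e but brown, orange or turquoise is not meant.

How it is judged:
At the end, for the whole second after the job is handed in: The two short feet stand upright on the board with their stems under or beyond the gauge bar (axis no more than 3 mm short of the bar's centre line); the three sound feet stand upright within 15 mm of where they were; all five at rest; tin, bottle and hammer within 20 mm of where they were ((x of each of foot_a, foot_b in the frame of gauge above -0.003 m or x of each of foot_a, foot_c in the frame of gauge above -0.003 m or x of each of foot_a, foot_d in the frame of gauge above -0.003 m or x of each of foot_a, foot_e in the frame of gauge above -0.003 m or x of each of foot_b, foot_c in the frame of gauge above -0.003 m or x of each of foot_b, foot_d in the frame of gauge above -0.003 m or x of each of foot_b, foot_e in the frame of gauge above -0.003 m or x of each of foot_c, foot_d in the frame of gauge above -0.003 m or x of each of foot_c, foot_e in the frame of gauge above -0.003 m or x of each of foot_d, foot_e in the frame of gauge above -0.003 m) and (x of foot_a in the frame of gauge above -0.003 m or distance of foot_a from where it was at the start of the episode below 0.015 m) and (x of foot_b in the frame of gauge above -0.003 m or distance of foot_b from where it was at the start of the episode below 0.015 m) and (x of foot_c in the frame of gauge above -0.003 m or distance of foot_c from where it was at the start of the episode below 0.015 m) and (x of foot_d in the frame of gauge above -0.003 m or distance of foot_d from where it was at the start of the episode below 0.015 m) and (x of foot_e in the frame of gauge above -0.003 m or distance of foot_e from where it was at the start of the episode below 0.015 m) and angle between each of foot_a, foot_b, foot_c, foot_d, foot_e's own z axis and vertical below 0.1 rad and height (world z) of foot_a between 0.015 and 0.022 m and linear speed of each of foot_a, foot_b, foot_c, foot_d, foot_e below 0.02 m/s and height (world z) of foot_b between 0.015 and 0.022 m and height (world z) of foot_c between 0.015 and 0.022 m and height (world z) of foot_d between 0.015 and 0.022 m and height (world z) of foot_e between 0.015 and 0.022 m and distance of each of tin, bottle, hammer from where it was at the start of the episode below 0.02 m); the robot touches nothing.
It fails at once if a foot is lifted more than 12 mm off the board (height (world z) of any of foot_a, foot_b, foot_c, foot_d, foot_e above 0.03 m).
It fails at once if a foot is tipped over (more than about 35 degrees) (angle between any of foot_a, foot_b, foot_c, foot_d, foot_e's own z axis and vertical above 0.6 rad).
It fails at once if the fingers press a soft foot with more than 40 N (contact force between the fingers and foot_a above 40 N or contact force between the fingers and foot_b above 40 N or contact force between the fingers and foot_c above 40 N or contact force between the fingers and foot_d above 40 N or contact force between the fingers and foot_e above 40 N).
It fails at once if the tin or the bottle is tipped over (angle between any of tin, bottle's own z axis and vertical above 0.6 rad).
It also fails if it takes over 64 s, if anything falls off the work surface, if the arm or the gripper's body presses on something with over 40 N, if the wrist force passes 120 N, or if a joint passes its speed limit or range.

### The arm

A 6-joint arm with a two-finger parallel gripper is mounted at the origin on the work surface. World frame = base frame: x ahead of the robot, y to its left, z up, the work surface at z = 0. Lengths are in m, angles in rad, forces in N, time in s.
With the tool pointing down it reaches from about 0.275 to 0.825 m from the base axis. Payload 4.9 kg.
Tool frame: the origin (TCP) lies at the very end of the fingers, on their centre line; the grasp point (between the pads) lies manip.pinch_z behind it (manip.pinch_z is the distance from the TCP to the grasp point, in m); z points along the fingers, y is the line along which they close (so a half turn about z gives the same grasp; the last joint's range is limited). The gripper opens to 85 mm and grips with 20 to 120 N. Pads are 22 mm wide; open, the fingers measure 114 mm over their backs; the gripper's body (76 mm by 85 mm) begins 54 mm behind the grasp point. The pads swing forward as they close: fully open they stand 13 mm farther back than shut.
Start: joints at [0.999, 0.326, -0.193, 1.052, 0, 1.437], TCP at [0.233, 0.498, 0.231] pointing down, gripper open.
Joint ranges: [-2.65, 2.65], [-0.97, 1.79], [-1.3, 1.35], [-1.93, 2.1], [-1.47, 1.37], [-3.14, 3.14]. Speed limits (rad/s): [2.57, 2.57, 3.14, 3.14, 3.14, 3.14].

### API

Orientations are given as a rotation vector (axis times angle).
In Python, from bench import manip gives the robot as it stands.
- The arm moves only by the shell command python3 -m jog 'ROWS'. ROWS is text: rows parted by semicolons, each of 7 numbers parted by spaces: the shift along the tool's x, y, z in mm, then the turn, a rotation vector about the tool's x, y, z in rad, then the finger opening in mm, from 0 to 85.4. A call has 1 to 10 rows; each row is the pose to reach, as a shift and turn from the pose commanded when the call began, along the tool's axes at that moment; what a row does not reach only later rows make up. A row lasts 1/8 s, in which the tool goes at most 62.5 mm and 10.7 degrees, less where a joint would pass 70% of its speed; a pose out of reach is approached as far as the arm can. A call with a gripper value outside its range is refused whole. The fingers move at their own pace and stop on an object; the grip force is fixed at half the most. Time passes only in rows, so rows that repeat a pose let the fingers close. It gives the time, the measured TCP pose, the force, the opening and the grip force at its end, in the units of the state.
- manip.sense(): the state, without advancing time (a new reading comes with each control period).
- manip.camera(name): name is "side" or "top" or "wrist"; returns a dict with "image" (384x512x3 uint8, red, green, blue), "depth" (384x512 float32, m along the optical axis (not along the pixel's ray), 0 where there is no reading), "fovy" (degrees; the focal length in pixels is half the picture's height over the tangent of half this angle, whatever the lens; pixels are square), "cx", "cy" (the principal point, pixels), "rvec" (rotation vector, rad) and "tvec" (3), from world to camera coordinates, as OpenCV has them. Camera axes: x right, y down, z forward; pixel columns grow to the right and rows downward; lengths in m; the calibration is good to about 2 mm. A picture is of the moment at which its call begins.
- manip.sign_off(): hands the job in; it is judged then, once.
Trained networks look in a picture, given as the dict that the camera call returned (one of the last four; its "shot" number tells which), for a name from the list of things; names that differ only in an ending like _2 or _b are one class to them, and where a whole thing is asked for, a point or a joint stands for the part that bears it (a point fixed in the world has none). Each returns a list of dicts, best first, with "confidence" (0 to 1); they miss things now and then, are a little off and sometimes report something else, mostly with a low value. They report only what shows in the picture. A call takes as long as a camera call. They do not tell look-alikes from the thing itself.
- manip.boxes_of(picture, thing): "pixel" ([column, row] in pixels, amid what is visible of it).
- manip.pinpoint(picture, thing): "pixel" ([column, row] in pixels: a listed point, or the origin of a listed thing).
The state is a dict: "clock": time; "joints": joint angles; "qd": joint speeds; "joint_efforts": joint torques, N m; "tool_pos": TCP position; "tcp_rot": TCP orientation; "ft_force": force on the tool from outside, world axes, zero at the start; "torque": the same for the moment, N m; "grip_width": finger opening in m; "gripper_force": force on a finger pad.
Only numpy, scipy, OpenCV 4.12 (cv2) and the standard library are available. Lean on these libraries where they do the work, as an engineer would, in place of code of your own. Each camera call takes 0.05 s, during which the arm holds its last target. There are 200 camera calls.

## Working session

There is one attempt and no reset: what is moved stays moved. The work goes in short steps, Python scripts to look and compute and a shell command to move; the robot and the scene stay as the last step left them, time stands still between calls to the robot, and variables do not carry over. Pictures are saved under pics/ and viewed, at most 10 in all, crops included, and the job is handed in when it is done.

```bash
mkdir -p pics; cat > h.py <<'E'
import numpy as np, cv2
from scipy.spatial.transform import Rotation as R
from bench import manip
def cam(n):
    p=manip.camera(n); f=192/np.tan(np.radians(p["fovy"])/2)
    p["f"]=f; p["Rm"]=R.from_rotvec(np.array(p["rvec"]).ravel()).as_matrix(); p["t"]=np.array(p["tvec"]).ravel()
    return p
def at_z(p,px,z):
    d=p["Rm"].T@np.array([(px[0]-p["cx"])/p["f"],(px[1]-p["cy"])/p["f"],1]); c=-p["Rm"].T@p["t"]
    return c+d*(z-c[2])/d[2]
def cloud(p):
    v,u=np.mgrid[:384,:512]; z=p["depth"]
    X=np.stack([(u-p["cx"])/p["f"]*z,(v-p["cy"])/p["f"]*z,z],-1)
    return (X-p["t"])@p["Rm"]
def proj(p,X):
    c=p["Rm"]@np.array(X)+p["t"]; return [p["cx"]+p["f"]*c[0]/c[2],p["cy"]+p["f"]*c[1]/c[2]]
E
python3 - <<'E'
from h import *
np.set_printoptions(precision=3,suppress=True)
s=manip.sense();print(s["clock"],s["tool_pos"],s["tcp_rot"],manip.pinch_z,s["ft_force"])
ims=[]
for n in ["top","side"]:
    p=cam(n); ims.append(p["image"]); print(n,p["fovy"],-p["Rm"].T@p["t"])
    C=cloud(p)
    for th in ["foot_a","gauge","board","tin","bottle","hammer"]:
        for q in manip.pinpoint(p,th)[:8]:
            u,v=map(int,q["pixel"]); print(th,q["pixel"],round(q["confidence"],2),at_z(p,q["pixel"],0.018)[:2],C[min(v,383),min(u,511)])
    cv2.imwrite(f"pics/{n}.png",cv2.resize(p["image"][:,:,::-1],(768,576)))
E
```

```text
0.0 [0.233 0.498 0.231] [-0.682 -3.066  0.003] 0.0187 [0.13  0.224 0.112]
top 57.4117867339284 [0.401 0.007 0.793]
foot_a [210.9, 220.3] 0.72 [0.476 0.123] [0.473 0.119 0.057]
foot_a [120.0, 209.0] 0.7 [0.498 0.328] [0.495 0.32  0.036]
foot_a [239.7, 223.8] 0.69 [0.47  0.058] [0.469 0.058 0.043]
foot_a [267.4, 228.8] 0.67 [ 0.46  -0.003] [ 0.459 -0.002  0.05 ]
foot_a [182.8, 223.3] 0.62 [0.468 0.185] [0.468 0.184 0.03 ]
foot_a [302.1, 228.5] 0.55 [ 0.462 -0.079] [ 0.46  -0.074  0.058]
foot_a [121.3, 238.9] 0.55 [0.431 0.319] [0.433 0.315 0.029]
foot_a [212.8, 288.0] 0.54 [0.332 0.112] [0.332 0.113 0.024]
gauge [248.0, 164.1] 0.76 [0.606 0.044] [0.606 0.044 0.018]
board [240.9, 192.8] 0.7 [0.539 0.058] [0.541 0.06  0.019]
tin [213.9, 103.9] 0.8 [0.752 0.128] [0.749 0.128 0.029]
tin [136.2, 159.0] 0.54 [0.614 0.301] [0.6   0.283 0.067]
bottle [137.8, 161.0] 0.8 [0.609 0.297] [0.599 0.284 0.057]
bottle [376.5, 201.4] 0.67 [ 0.525 -0.244] [ 0.525 -0.242  0.023]
hammer [377.1, 203.6] 0.83 [ 0.52  -0.245] [ 0.521 -0.244  0.023]
side 56.288332514241446 [0.296 0.474 0.704]
foot_a [228.8, 351.2] 0.83 [0.427 0.326] [0.427 0.328 0.023]
foot_a [255.3, 252.4] 0.8 [0.48  0.125] [0.478 0.13  0.03 ]
foot_a [299.3, 192.2] 0.71 [ 0.464 -0.076] [ 0.462 -0.065  0.032]
foot_a [194.1, 336.3] 0.69 [0.497 0.334] [0.497 0.334 0.02 ]
foot_a [240.3, 276.7] 0.68 [0.481 0.19 ] [0.479 0.193 0.029]
foot_a [272.7, 238.4] 0.65 [0.463 0.075] [0.465 0.075 0.018]
foot_a [291.0, 215.5] 0.56 [ 0.453 -0.002] [0.452 0.003 0.026]
gauge [226.3, 202.6] 0.72 [0.607 0.037] [0.607 0.037 0.02 ]
tin [153.2, 214.3] 0.8 [0.74  0.148] [0.742 0.146 0.015]
tin [277.0, 234.4] 0.42 [0.459 0.061] [0.456 0.068 0.031]
bottle [155.1, 296.6] 0.94 [0.609 0.306] [0.593 0.315 0.055]
bottle [287.8, 215.2] 0.41 [0.46  0.001] [0.459 0.009 0.029]
```

View pics/top.png

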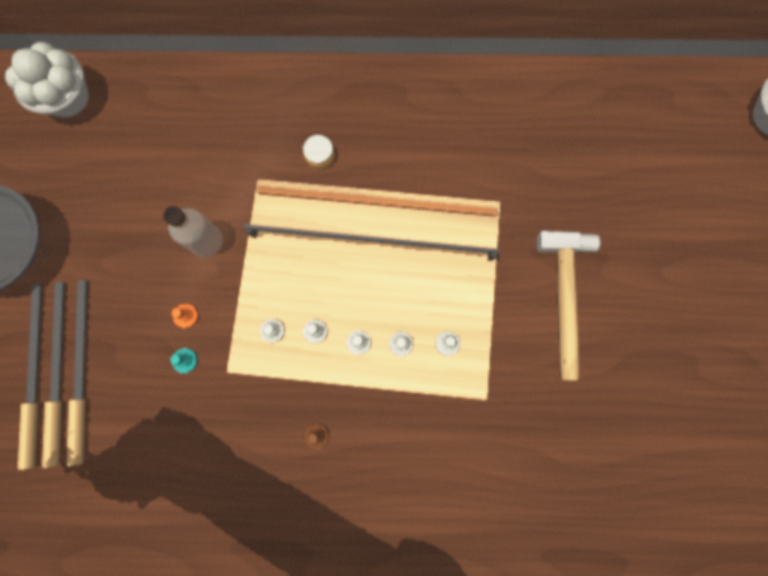

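View pics/side.png

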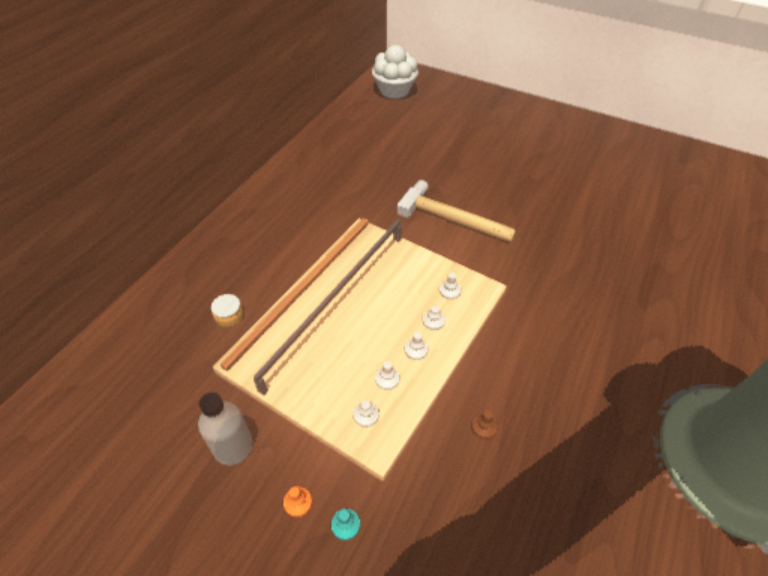

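The top view shows the five silver feet on the board, at about (272,330), (315,330), (358,342), (401,343) and (448,342) in the 1.5x picture. The orange (184,315), turquoise (183,360) and brown (316,435) look-alikes stand off the board. The bar runs from (252,230) to (492,253). Next I'll measure the stem heights and the board axis.

```bash
python3 - <<'E'
from h import *
np.set_printoptions(precision=4,suppress=True)
F0=[(.468,.185),(.474,.121),(.465,.062),(.457,0),(.461,-.076)]
for n in ["top","side"]:
    P=[cam(n) for _ in range(3)]; p=P[0]; C=np.median([cloud(q) for q in P],0)
    img=p["image"]; sil=(img.max(2).astype(int)-img.min(2)<45)&(img.max(2)>90)
    X=C[sil&(p["depth"]>0)]
    for f in F0:
        A=X[np.hypot(X[:,0]-f[0],X[:,1]-f[1])<.03]; z=np.sort(A[:,2])
        top=A[A[:,2]>z[-1]-.006]; bot=A[(A[:,2]>.02)&(A[:,2]<.032)]
        print(n,f,len(A),"z top:",z[-8:],"topxy",top.mean(0)[:2],"bot",bot.mean(0))
    # bar: dark pixels z 50..66
    D=C.reshape(-1,3); dk=(img.max(2)<110).ravel()
    b=D[dk&(D[:,2]>.045)&(D[:,2]<.075)&(D[:,0]>.55)&(D[:,0]<.68)&(D[:,1]>-.16)&(D[:,1]<.23)]
    k,c=np.polyfit(b[:,1],b[:,0],1); print("bar x=%.4f*y+%.4f"%(k,c),len(b),b[:,2].mean(),b[:,1].min(),b[:,1].max())
    bd=D[(D[:,2]>.012)&(D[:,2]<.024)&(img.min(2)>60).ravel()&(D[:,0]>.35)&(D[:,0]<.75)&(abs(D[:,1])<.3)]
    r=cv2.minAreaRect((bd[:,:2]*1000).astype(np.float32)); print("board",r)
E
cat > wr.py <<'E'
E
python3 -c "
from h import *
p=cam('wrist');s=manip.sense();print(-p['Rm'].T@p['t'],p['Rm'],p['fovy'],R.from_rotvec(s['tcp_rot']).as_matrix())"
```

```text
top (0.468, 0.185) 197 z top: [0.0498 0.0499 0.05   0.05   0.0501 0.0502 0.0505 0.0512] topxy [0.4757 0.1874] bot [0.4733 0.1847 0.027 ]
top (0.474, 0.121) 194 z top: [0.0587 0.059  0.0591 0.0592 0.0596 0.0597 0.0597 0.0597] topxy [0.4759 0.1239] bot [0.4737 0.1223 0.0271]
top (0.465, 0.062) 193 z top: [0.0586 0.0587 0.0587 0.0588 0.0588 0.0588 0.0588 0.0589] topxy [0.4607 0.06  ] bot [0.4585 0.0593 0.0272]
top (0.457, 0) 190 z top: [0.0498 0.0499 0.0499 0.05   0.05   0.0501 0.0501 0.0502] topxy [ 0.4603 -0.0013] bot [ 0.4575 -0.002   0.0271]
top (0.461, -0.076) 197 z top: [0.0592 0.0594 0.0595 0.0596 0.0597 0.0598 0.06   0.0602] topxy [ 0.4619 -0.0694] bot [ 0.46   -0.0685  0.027 ]
bar x=0.0839*y+0.6012 282 0.059989851018067725 -0.13722663423011613 0.22936748077249133
board ((566.7283325195312, 3.56170654296875), (591.2428588867188, 344.8929138183594), 85.1900863647461)
side (0.468, 0.185) 173 z top: [0.0497 0.0498 0.0499 0.0501 0.0501 0.0506 0.0507 0.0508] topxy [0.4746 0.1869] bot [0.4715 0.1932 0.027 ]
side (0.474, 0.121) 152 z top: [0.0592 0.0593 0.0595 0.0596 0.0598 0.0598 0.05
[... 293 characters left out ...]
4592 -0.002 ] bot [0.4567 0.0037 0.0275]
side (0.461, -0.076) 134 z top: [0.0588 0.059  0.059  0.059  0.0591 0.0592 0.0595 0.06  ] topxy [ 0.4607 -0.0699] bot [ 0.458  -0.0641  0.0275]
bar x=0.0842*y+0.6011 39 0.055989284235539345 -0.1387405146617343 0.2262540410522412
board ((564.6168823242188, 4.171844482421875), (592.5584106445312, 342.94293212890625), 84.9731216430664)
[0.16388074 0.53058666 0.37458684] [[ 0.42397454  0.90567353 -0.00102004]
 [ 0.86334727 -0.40381947  0.30259102]
 [ 0.27363677 -0.12917154 -0.95311995]] 71.60250169454079 [[-9.05686650e-01  4.23947746e-01 -4.69169141e-06]
 [ 4.23947746e-01  9.05686650e-01 -1.11188748e-05]
 [-4.64619623e-07 -1.20592484e-05 -1.00000000e+00]]
```

Both cameras agree. Stem tops are at 50 mm for the feet at (0.475, 0.187) and (0.460, -0.002), so those two are short. The other three are at 59 mm. The bar line gives a board yaw of about -0.084 rad. I'll move the arm behind the first short foot and confirm from close by.

```bash
python3 -m jog '-40 -25 10 0 0 -0.05 20; -85 -55 22 0 0 -0.1 20; -130 -82 34 0 0 -0.16 20; -175 -110 46 0 0 -0.22 20; -220 -138 58 0 0 -0.28 20; -260 -162 68 0 0 -0.32 20; -290 -182 75 0 0 -0.354 20; -311 -194 80 0 0 -0.354 20; -311 -194 80 0 0 -0.354 20; -311 -194 80 0 0 -0.354 20'
python3 - <<'E'
from h import *
np.set_printoptions(precision=4,suppress=True)
p=cam("wrist"); C=cloud(p); s=manip.sense()
print(s["clock"],s["tool_pos"],R.from_rotvec(s["tcp_rot"]).as_matrix()[:,:2].T,s["grip_width"],s["ft_force"])
for f in [(.4752,.187),(.4754,.1236),(.460,.0595),(.4597,-.0017),(.461,-.0697)]:
    m=(np.hypot(C[...,0]-f[0],C[...,1]-f[1])<.022)&(C[...,2]>.021); A=C[m]
    if len(A)<20: print(f,"unseen");continue
    z=np.percentile(A[:,2],98); print(f,"ztop",z,A[A[:,2]>z-.004].mean(0),proj(p,[*f,.05]))
cv2.imwrite("pics/w1.png",cv2.resize(p["image"][:,:,::-1],(768,576)))
E
```

```text
clock: 2.3
tool_pos: [0.4322, 0.191, 0.1514]
tcp_rot: [-0.131, -3.139, -0.001]
ft_force: [-0.0, 0.6, 0.5]
grip_width: 0.0201
gripper_force: 0.0
2.35 [0.4322 0.1912 0.1515] [[-0.9966  0.0828  0.0002]
 [ 0.0828  0.9966  0.0003]] 0.020136566302445907 [-0.2561 -0.2622  0.5804]
(0.4752, 0.187) ztop 0.05038560768684283 [0.4759 0.1871 0.0495] [np.float64(258.90839857648683), np.float64(226.32206473527845)]
(0.4754, 0.1236) ztop 0.05944001647993239 [0.4765 0.1239 0.0586] [np.float64(196.89309128173068), np.float64(231.19729838771462)]
(0.46, 0.0595) ztop 0.05940987914973714 [0.4613 0.0598 0.0585] [np.float64(131.5268347389512), np.float64(222.21499437969123)]
(0.4597, -0.0017) ztop 0.05059512246748951 [ 0.4608 -0.0016  0.0496] [np.float64(72.01540562027512), np.float64(226.52870966914477)]
(0.461, -0.0697) ztop 0.05921658637231446 [ 0.463  -0.0666  0.0581] [np.float64(7.257605420103459), np.float64(232.70425856797857)]
```

View pics/w1.png

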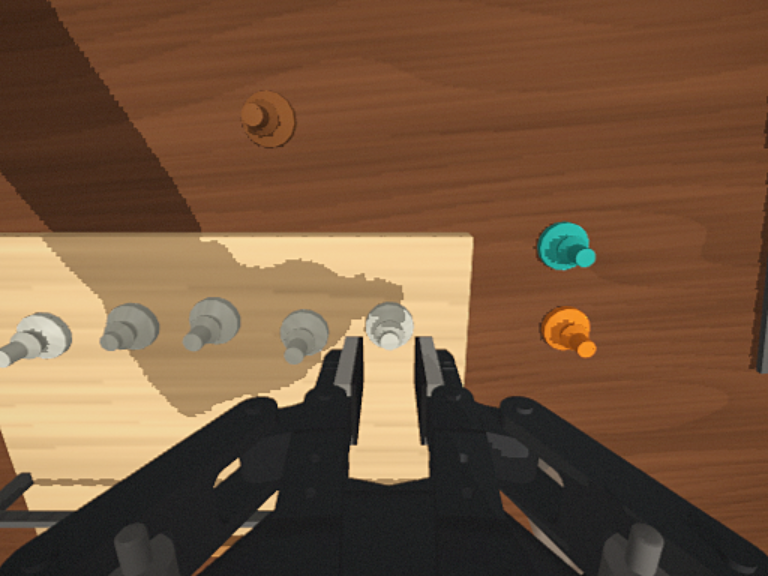

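The close view confirms the short ones: stubby stems at (388,325) and (130,325), against long stems at (305,335), (212,325) and (38,340). The brown, orange and turquoise look-alikes are off the board. Before going down I'll check where the fingertips really end at this opening.

```bash
python3 - <<'E'
from h import *
np.set_printoptions(precision=4,suppress=True)
s=manip.sense(); T=R.from_rotvec(s["tcp_rot"]).as_matrix(); C=np.median([cloud(cam("wrist")) for _ in range(3)],0).reshape(-1,3)
L=(C-s["tool_pos"])@T
m=(abs(L[:,0])<.06)&(abs(L[:,1])<.06)&(L[:,2]>-.09)&(L[:,2]<.03); L=L[m]
for a in np.arange(-.09,.015,.01):
    k=L[(L[:,2]>=a)&(L[:,2]<a+.01)]
    if len(k)>5: print("z %.2f n %d x %s y %s"%(a,len(k),np.percentile(k[:,0],[1,99]),np.percentile(k[:,1],[1,50,99])), "inner",np.abs(k[:,1]).min())
print("tip z",np.sort(L[:,2])[-15:])
E
```

```text
z -0.09 n 10568 x [-0.0025  0.017 ] y [-0.0588  0.0002  0.0588] inner 5.766855034993688e-05
z -0.08 n 8397 x [-0.012   0.0169] y [-0.0552 -0.0001  0.0545] inner 0.00010396501852265479
z -0.07 n 3998 x [-0.0123  0.0167] y [-0.0505  0.0097  0.0497] inner 0.009585599721643601
z -0.06 n 5225 x [-0.0116  0.013 ] y [-0.0449 -0.011   0.0444] inner 0.01038478540790873
z -0.05 n 1436 x [-0.0107  0.0131] y [-0.0401  0.0112  0.0393] inner 0.011159611216639241
z -0.04 n 840 x [-0.0112  0.0112] y [-0.0224  0.0096  0.0221] inner 0.009523827044342164
z -0.03 n 624 x [-0.0107  0.0108] y [-0.0237 -0.0103  0.0227] inner 0.009472807181271076
z -0.02 n 530 x [-0.0106  0.0107] y [-0.0237 -0.0104  0.0228] inner 0.009512162420227689
z -0.01 n 206 x [-0.0084  0.0108] y [-0.022   0.0095  0.0211] inner 0.009506198151270056
tip z [-0.0047 -0.0046 -0.0046 -0.0045 -0.0045 -0.0045 -0.0045 -0.0045 -0.0043
 -0.0019 -0.0016 -0.0008 -0.0006 -0.0006 -0.0006]
```

```bash
python3 -m jog '0 0 35 0 0 0 20; 0 0 75 0 0 0 20; 0 0 100 0 0 0 20; 0 0 115 0 0 0 20; 0 0 122 0 0 0 20; 0 0 127 0 0 0 20; 0 0 130 0 0 0 20; 0 0 132 0 0 0 20; 0 0 132 0 0 0 20'
python3 - <<'E'
from h import *
p=cam("side"); u,v=map(int,proj(p,[.46,.19,.03])); print(u,v)
cv2.imwrite("pics/s2.png",cv2.resize(p["image"][max(v-60,0):v+60,max(u-80,0):u+80,::-1],(800,600)))
E
```

```text
clock: 3.62
tool_pos: [0.4327, 0.1906, 0.0194]
tcp_rot: [0.132, 3.139, 0.0]
ft_force: [-0.3, 0.1, -1.1]
grip_width: 0.0202
gripper_force: 0.0
248 278
```

View pics/s2.png

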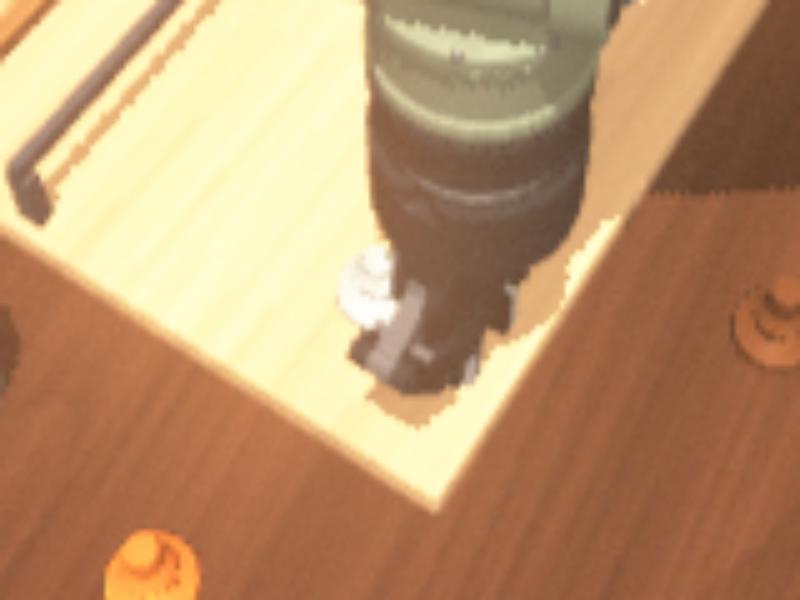

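The fingers are just above the board, with the foot (370,285) right in front of them. Pushing slowly.

```bash
python3 -m jog '-6 0 0 0 0 0 20; -11 0 0 0 0 0 20; -14 0 0 0 0 0 20; -17 0 0 0 0 0 20; -20 0 0 0 0 0 20; -23 0 0 0 0 0 20; -27 0 0 0 0 0 20; -32 0 0 0 0 0 20; -37 0 0 0 0 0 20; -42 0 0 0 0 0 20'
python3 - <<'E'
from h import *
np.set_printoptions(precision=4,suppress=True)
p=cam("wrist"); C=cloud(p); img=p["image"]; s=manip.sense(); T=R.from_rotvec(s["tcp_rot"]).as_matrix()
L=(C-s["tool_pos"])@T
m=(L[...,0]<-.012)&(L[...,0]>-.06)&(abs(L[...,1])<.03)&(C[...,2]>.022); print(m.sum(), L[m].mean(0) if m.any() else "", C[m].max(0) if m.any() else "")
q=cam("side"); 
for r in manip.pinpoint(q,"foot_a"): print(r["pixel"],round(r["confidence"],2),at_z(q,r["pixel"],.018))
E
```

```text
clock: 4.92
tool_pos: [0.4749, 0.187, 0.0193]
tcp_rot: [0.132, 3.139, 0.0]
ft_force: [-1.1, -0.3, 1.0]
grip_width: 0.0202
gripper_force: 0.2
1847 [-0.0202 -0.0006 -0.0196] [0.514  0.1961 0.051 ]
[322.4, 282.8] 0.8 [0.3256 0.1224 0.018 ]
[194.8, 335.8] 0.74 [0.4965 0.3325 0.018 ]
[287.4, 215.7] 0.65 [0.4601 0.0027 0.018 ]
[256.2, 253.4] 0.64 [0.4775 0.126  0.018 ]
[300.9, 194.1] 0.53 [ 0.4582 -0.0726  0.018 ]
[230.8, 349.4] 0.51 [0.4253 0.3219 0.018 ]
```

```bash
python3 -m jog '-6 0 0 0 0 0 20; -12 0 0 0 0 0 20; -18 0 0 0 0 0 20; -24 0 0 0 0 0 20; -30 0 0 0 0 0 20; -36 0 0 0 0 0 20; -42 0 0 0 0 0 20; -48 0 0 0 0 0 20; -54 0 0 0 0 0 20; -60 0 0 0 0 0 20'
python3 -m jog '-6 0 0 0 0 0 20; -12 0 0 0 0 0 20; -18 0 0 0 0 0 20; -24 0 0 0 0 0 20; -30 0 0 0 0 0 20; -36 0 0 0 0 0 20; -42 0 0 0 0 0 20; -48 0 0 0 0 0 20; -54 0 0 0 0 0 20; -60 0 0 0 0 0 20'
python3 - <<'E'
from h import *
np.set_printoptions(precision=4,suppress=True)
p=cam("side")
for r in manip.pinpoint(p,"foot_a"): print(r["pixel"],round(r["confidence"],2),at_z(p,r["pixel"],.018))
u,v=map(int,proj(p,[.61,.18,.04])); print(u,v)
cv2.imwrite("pics/s3.png",cv2.resize(p["image"][max(v-60,0):v+60,max(u-80,0):u+80,::-1],(800,600)))
E
```

```text
clock: 6.32
tool_pos: [0.5346, 0.182, 0.0193]
tcp_rot: [-0.132, -3.139, 0.0]
ft_force: [-0.8, 0.3, -0.7]
grip_width: 0.02
gripper_force: 0.2
clock: 7.58
tool_pos: [0.5944, 0.177, 0.0193]
tcp_rot: [-0.132, -3.139, -0.0]
ft_force: [-0.7, 0.7, 0.4]
grip_width: 0.0198
gripper_force: 0.2
[255.2, 253.5] 0.77 [0.4793 0.1272 0.018 ]
[247.1, 220.9] 0.72 [0.5364 0.0604 0.018 ]
[301.1, 195.9] 0.71 [ 0.4555 -0.0676  0.018 ]
[321.9, 282.8] 0.64 [0.3265 0.1229 0.018 ]
[274.7, 233.2] 0.63 [0.465  0.0605 0.018 ]
[230.0, 349.3] 0.6 [0.4267 0.3224 0.018 ]
[196.5, 335.9] 0.55 [0.4936 0.3312 0.018 ]
[287.1, 215.2] 0.47 [0.4613 0.0017 0.018 ]
189 242
```

View pics/s3.png

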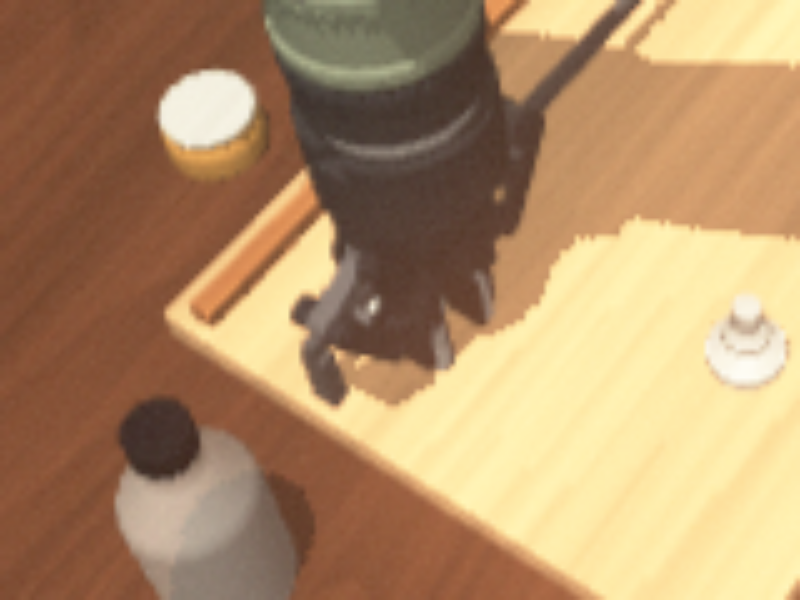

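No jam: the bar is about 21.6 mm ahead of the TCP, so the foot's axis should be about 4 mm past it. The visible stem (370,305) sits by the bar. I'll back off, rise and go behind the second foot, then check from above.

```bash
python3 -m jog '8 0 0 0 0 0 20; 25 0 0 0 0 0 20; 45 0 -10 0 0 0 20; 65 0 -55 0 0 0 20; 85 -30 -100 0 0 0 20; 110 -80 -110 0 0 0 20; 135 -130 -110 0 0 0 20; 155 -175 -110 0 0 0 20; 162 -189 -110 0 0 0 20; 162 -189 -110 0 0 0 20'
python3 - <<'E'
from h import *
np.set_printoptions(precision=4,suppress=True)
d=np.array([.9965,-.0837]);G=np.array([.6047,.0418])
s=manip.sense();print(s["tool_pos"])
for n in ["side","top","wrist"]:
    p=cam(n); C=cloud(p)
    for c in [(.622,.1748),(.4752,.1236),(.460,.0595),(.4600,-.0017),(.461,-.0697)]:
        img=p["image"]; sil=(img.max(2).astype(int)-img.min(2)<45)&(img.max(2)>(90 if n!="wrist" else 70))
        m=(np.hypot(C[...,0]-c[0],C[...,1]-c[1])<.03)&(C[...,2]>.0215)&(C[...,2]<.0625)&sil; A=C[m]
        if len(A)<15: print(n,c,"unseen",len(A)); continue
        zt=np.percentile(A[:,2],97); t=A[A[:,2]>zt-.004].mean(0); print(n,c,len(A),"top",zt,t,"gx",(t[:2]-G)@d)
    if n=="side":
        u,v=map(int,proj(p,[.61,.18,.04])); cv2.imwrite("pics/s4.png",cv2.resize(p["image"][max(v-60,0):v+60,max(u-80,0):u+80,::-1],(800,600)))
E
```

```text
clock: 8.93
tool_pos: [0.4165, 0.0021, 0.1295]
tcp_rot: [0.134, 3.138, 0.001]
ft_force: [0.8, 1.0, 0.5]
grip_width: 0.0203
gripper_force: 0.0
[0.4165 0.0021 0.1295]
side (0.622, 0.1748) 158 top 0.06188683746954785 [0.6173 0.1777 0.0616] gx 0.0011384043785720604
side (0.4752, 0.1236) 154 top 0.05918292382979057 [0.475  0.123  0.0584] gx -0.1359995978911485
side (0.46, 0.0595) 137 top 0.05902967752815124 [0.4596 0.0588 0.0584] gx -0.14605849824274747
side (0.46, -0.0017) 129 top 0.05095904867630812 [ 0.4586 -0.0019  0.05  ] gx -0.1418811742938887
side (0.461, -0.0697) 104 top 0.04577308856547234 [ 0.4616 -0.0661  0.0446] gx -0.133603347659371
top (0.622, 0.1748) 169 top 0.06208246962835793 [0.617  0.1783 0.061 ] gx 0.0008575698913170576
top (0.4752, 0.1236) unseen 0
top (0.46, 0.0595) unseen 0
top (0.46, -0.0017) unseen 0
top (0.461, -0.0697) unseen 0
wrist (0.622, 0.1748) unseen 0
wrist (0.4752, 0.1236) 1094 top 0.05900314476156467 [0.4762 0.1227 0.0581] gx -0.13478669229758253
wrist (0.46, 0.0595) 1011 top 0.05910489717389394 [0.4609 0.0587 0.0584] gx -0.14468485183456428
wrist (0.46, -0.0017) 896 top 0.05031355009649095 [ 0.4605 -0.0025  0.0494] gx -0.1399759181708519
wrist (0.461, -0.0697) 1010 top 0.05926194401434091 [ 0.4624 -0.0699  0.0585] gx -0.13245579036372096
```

View pics/s4.png

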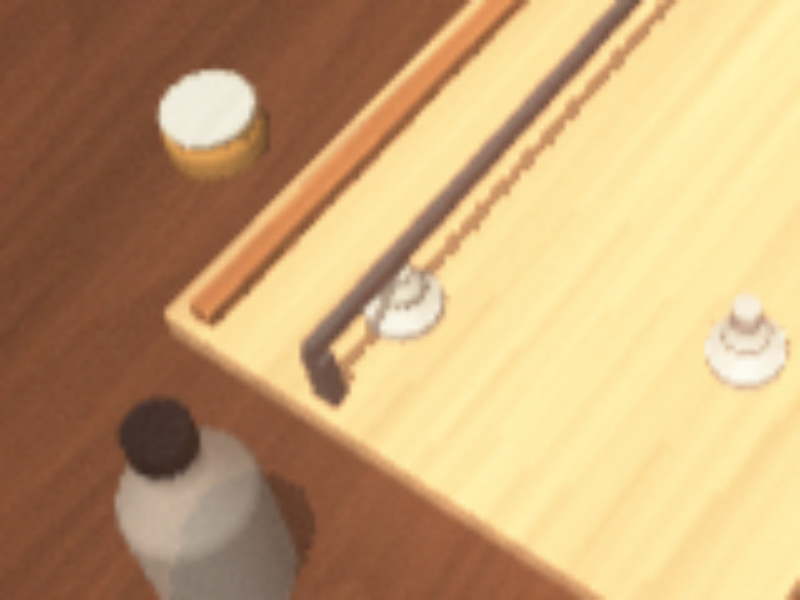

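The foot stands upright under the bar at (403,300). I'll measure its rim against the bar to get the axis offset, using the standing feet as reference.

```bash
cat > rim.py <<'E'
from h import *
import sys
d=np.array([.9965,-.0837]);e=np.array([.0837,.9965]);G=np.array([.6047,.0418])
def rim(p,c):
    C=cloud(p); img=p["image"].astype(int); sil=(img.max(2)-img.min(2)<45)&(img.max(2)>90)
    m=(np.hypot(C[...,0]-c[0],C[...,1]-c[1])<.032)&(C[...,2]>.0225)&(C[...,2]<.0275)&sil; A=C[m][:,:2]-G
    a=np.c_[A@d,A@e]
    # 36 mm circle fit to the -x half outline: for each y strip nearest -x point
    P=[]
    for y in np.arange(a[:,1].min()+.004,a[:,1].max()-.004,.003):
        k=a[abs(a[:,1]-y)<.002]
        if len(k)>2: P.append(k[k[:,0].argmin()])
    P=np.array(P)
    from scipy.optimize import least_squares
    r=least_squares(lambda x:np.hypot(P[:,0]-x[0],P[:,1]-x[1])-.018,[P[:,0].min()+.018,P[:,1].mean()],loss="soft_l1",f_scale=.001)
    return r.x, np.sqrt(np.mean(r.fun**2))
E
python3 - <<'E'
from rim import *
np.set_printoptions(precision=4,suppress=True)
for n in ["side","top"]:
    p=cam(n)
    for c in [(.622,.1748),(.4755,.1236),(.4605,.0595)][:3 if n=="side" else 1]:
        print(n,c,"expect",(np.array(c)-G)@d,rim(p,c))
    for q in manip.pinpoint(p,"foot_a"):
        X=at_z(p,q["pixel"],.018)
        if X[0]>.58: print("net",X,(X[:2]-G)@d,q["confidence"])
    if n=="top": # bar again
        C=cloud(p).reshape(-1,3); img=p["image"].reshape(-1,3)
        b=C[(img.max(1)<110)&(C[:,2]>.057)&(C[:,2]<.07)&(C[:,0]>.57)&(C[:,0]<.65)&(C[:,1]>-.12)&(C[:,1]<.21)]
        print("bar",np.polyfit(b[:,1],b[:,0],1),len(b))
E
```

```text
side (0.622, 0.1748) expect 0.006107349999999983 (array([0.0054, 0.1325]), np.float64(0.0006526655974615174))
side (0.4755, 0.1236) expect -0.13559446000000006 (array([-0.1339,  0.0703]), np.float64(0.0004305451630253222))
side (0.4605, 0.0595) expect -0.14517679 (array([-0.1435,  0.0052]), np.float64(0.0005093182780057877))
net [0.6178 0.1786 0.018 ] 0.001649308865172121 0.57
top (0.622, 0.1748) expect 0.006107349999999983 (array([0.005 , 0.1327]), np.float64(0.00039270290248660865))
net [0.6131 0.1725 0.018 ] -0.0025243930951134507 0.63
bar [0.0832 0.6012] 42
```

The first foot's axis is about 4 to 5 mm past the bar line in both views, and the bar hasn't moved. Now the second foot, 44 mm ahead and 0.4 mm off laterally.

```bash
python3 -m jog '0 0 35 0 0 0 20; 0 0 70 0 0 0 20; 0 0 90 0 0 0 20; 0 0 100 0 0 0 20; 0 0 106 0 0 0 20; 0 0 110 0 0 0 20; 0 0 110 0 0 0 20'
python3 -m jog '-6 0 0 0 0 0 20; -11 0 0 0 0 0 20; -14 0 0 0 0 0 20; -17 0 0 0 0 0 20; -20 0 0 0 0 0 20; -23 0 0 0 0 0 20; -27 0 0 0 0 0 20; -32 0 0 0 0 0 20; -37 0 0 0 0 0 20; -43 0 0 0 0 0 20'
python3 -m jog '-6 0 0 0 0 0 20; -12 0 0 0 0 0 20; -18 0 0 0 0 0 20; -24 0 0 0 0 0 20; -30 0 0 0 0 0 20; -36 0 0 0 0 0 20; -42 0 0 0 0 0 20; -48 0 0 0 0 0 20; -54 0 0 0 0 0 20; -60 0 0 0 0 0 20'
```

```text
clock: 10.15
tool_pos: [0.4171, 0.0022, 0.0195]
tcp_rot: [0.131, 3.138, -0.0]
ft_force: [-0.6, 0.0, 0.2]
grip_width: 0.0198
gripper_force: 0.0
clock: 11.4
tool_pos: [0.4601, -0.0014, 0.0193]
tcp_rot: [0.132, 3.139, 0.0]
ft_force: [-1.6, 0.4, 0.0]
grip_width: 0.02
gripper_force: 0.3
clock: 12.65
tool_pos: [0.5198, -0.0064, 0.0193]
tcp_rot: [0.132, 3.139, 0.0]
ft_force: [-0.9, -0.8, 0.2]
grip_width: 0.0201
gripper_force: 0.3
```

```bash
python3 -m jog '-6 0 0 0 0 0 20; -12 0 0 0 0 0 20; -18 0 0 0 0 0 20; -24 0 0 0 0 0 20; -30 0 0 0 0 0 20; -36 0 0 0 0 0 20; -42 0 0 0 0 0 20; -48 0 0 0 0 0 20; -54 0 0 0 0 0 20; -60 0 0 0 0 0 20'
python3 -m jog '6 0 0 0 0 0 20; 20 0 0 0 0 0 20; 40 0 -5 0 0 0 20; 60 0 -50 0 0 0 20; 70 0 -100 0 0 0 20; 90 40 -140 0 0 0 20; 130 80 -170 0 0 0 20; 170 120 -180 0 0 0 20; 190 150 -180 0 0 0 20; 190 150 -180 0 0 0 20'
python3 - <<'E'
from rim import *
np.set_printoptions(precision=4,suppress=True)
for n in ["side","top"]:
    p=cam(n); C=cloud(p); img=p["image"].astype(int); sil=(img.max(2)-img.min(2)<45)&(img.max(2)>90)
    for c in [(.622,.1748),(.6055,-.0137)]:
        try: print(n,c,rim(p,c))
        except Exception as x: print(n,c,x)
    for c in [(.4755,.1236),(.460,.0593),(.461,-.0697)]:
        A=C[(np.hypot(C[...,0]-c[0],C[...,1]-c[1])<.03)&(C[...,2]>.054)&sil]; print(n,c,len(A),A.mean(0) if len(A) else "")
    cv2.imwrite(f"pics/{n}5.png",cv2.resize(p["image"][100:300,140:410,::-1],(800,593)))
E
```

```text
clock: 13.9
tool_pos: [0.5796, -0.0114, 0.0193]
tcp_rot: [0.132, 3.139, 0.0]
ft_force: [-0.8, -0.1, 0.0]
grip_width: 0.0199
gripper_force: 0.3
clock: 15.15
tool_pos: [0.4007, 0.1554, 0.1996]
tcp_rot: [0.125, 3.139, 0.0]
ft_force: [0.7, 0.2, -0.1]
grip_width: 0.0199
gripper_force: 0.0
side (0.622, 0.1748) (array([0.0055, 0.1335]), np.float64(0.00047511643340024655))
side (0.6055, -0.0137) (array([ 0.0053, -0.0555]), np.float64(0.0006829744372750663))
side (0.4755, 0.1236) 21 [0.4751 0.1229 0.0582]
side (0.46, 0.0593) 0 
side (0.461, -0.0697) 0 
top (0.622, 0.1748) (array([0.0056, 0.1334]), np.float64(0.0005067858178114107))
top (0.6055, -0.0137) (array([ 0.0063, -0.0555]), np.float64(0.00041353661647198326))
top (0.4755, 0.1236) 166 [0.4538 0.1219 0.4897]
top (0.46, 0.0593) 30 [0.4606 0.06   0.0582]
top (0.461, -0.0697) 31 [ 0.4619 -0.0694  0.0583]
```

View pics/side5.png

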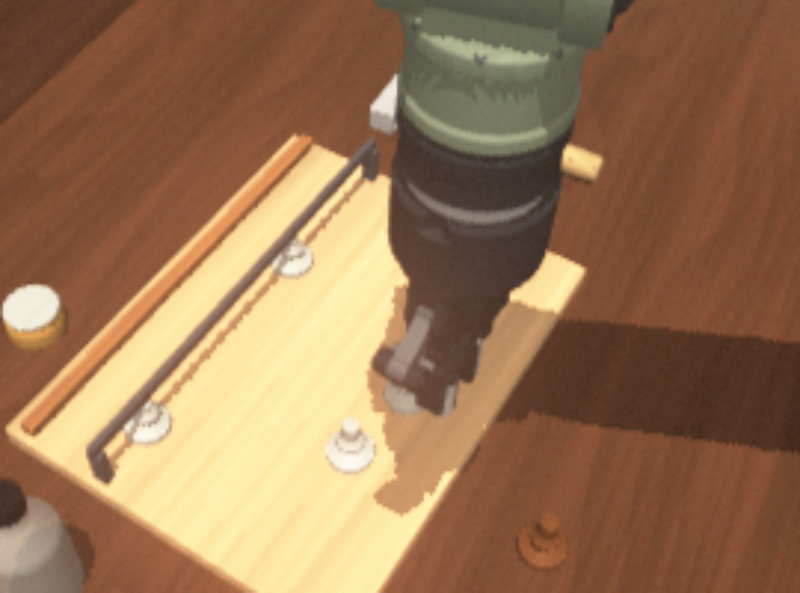

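Both short feet stand upright under the bar, at (148,422) and (293,258), with their axes about 5 mm past its line. The sound feet read where they were at the start, and the arm touches nothing. Handing in.

```bash
python3 -c "
from bench import manip
print(manip.sign_off())"
```

```text
the job is handed in; nothing more can be done
None
```

I slid the two short feet upright under the gauge bar, their axes about 5 mm past its centre line. The three sound feet still read where they started, the arm kept well clear of the tin, bottle and hammer (not re-measured), and the job is handed in, though sign-off returned no verdict.

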